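# Probe the sleeves and take out the blind one

## Task

One of the three flanged sleeves on the steel plate was not bored right through. Take the probe pin from its stand and probe all three bores from above, one after the other along the row from the robot's left to its right, each time pushing the pin down until it stops or is more than half-way down the sleeve. Then put the pin back upright in the hole of its stand and set the blind sleeve gently down, upright, in the tray, leaving the two sound ones and everything else where they stand.

Things in the scene. Friction and masses are not known exactly. Their poses are not given: they have to be found in the camera images.
- plate: dark steel plate fixed to the bench, 90 mm along its x, 290 mm along its y, 12 mm thick; origin at the centre of its underside. The three sleeves stand along its y axis, 100 mm apart, at about y = +100, 0 and -100 mm; its +y end is the robot's left.
- sleeve_a_mid (a point): centre (half-way up, on the axis) of one of three like aluminium sleeves upright in a row on the plate, their order varying. 70 mm tall, 50 mm outside diameter, foot flange 68 mm wide and 10 mm high, 0.3 to 0.45 kg. A plain 20 mm bore opens at the top, 35 mm above this point: 70 mm deep, right through, in a sound sleeve; 35 mm, to a flat floor level with this point, in the blind one. z up.
- sleeve_b_mid (a point): centre (half-way up, on the axis) of one of three like aluminium sleeves upright in a row on the plate, their order varying. 70 mm tall, 50 mm outside diameter, foot flange 68 mm wide and 10 mm high, 0.3 to 0.45 kg. A plain 20 mm bore opens at the top, 35 mm above this point: 70 mm deep, right through, in a sound sleeve; 35 mm, to a flat floor level with this point, in the blind one. z up.
- sleeve_c_mid (a point): centre (half-way up, on the axis) of one of three like aluminium sleeves upright in a row on the plate, their order varying. 70 mm tall, 50 mm outside diameter, foot flange 68 mm wide and 10 mm high, 0.3 to 0.45 kg. A plain 20 mm bore opens at the top, 35 mm above this point: 70 mm deep, right through, in a sound sleeve; 35 mm, to a flat floor level with this point, in the blind one. z up.
- pin_grip (a point): centre of the probe pin's square black handle (24 by 24 mm, 60 mm tall, sides along this point's x and y). The pin starts upright in its stand, z up. Under the handle lies a steel disc (34 mm diameter, 5 mm thick), under that a round shank, 12 mm diameter and 85 mm long, with a tapered tip. 0.14 kg. The handle's centre is 120 mm above the tip.
- pin_tip (a point): tip of the probe pin, 120 mm from the handle's centre along the pin's own -z.
- stand_hole0 (a point): centre of the mouth of the hole in the top of the pin stand, a wooden block 70 by 70 mm and 65 mm tall, fixed to the bench. The hole is 19 mm in diameter with a bevelled edge, 50 mm deep, and the pin's tip rests on its floor.
- tray_in (a point): centre of the inner floor of a low steel tray fixed to the bench, 140 by 140 mm outside, walls 4 mm thick, rim 25 mm above the bench. Its sides lie along this point's x and y.
- wrench: an open-ended wrench, 200 mm long, lying flat beyond the plate; origin at the middle of its underside. A bystander: leave it alone.
- oil_can: a closed grey can, 60 mm diameter, 120 mm tall; origin at the centre of its underside. A bystander: leave it alone.
- valve_cover: a dark steel stepped disc, 90 mm diameter, 40 mm tall; origin at the centre of its underside. A bystander: leave it alone.
There are look-alikes about, which are no part of the job. What is shaped like the part that bears sleeve_b_mid but yellow is not meant.

How it is judged:
By the outcome, as a careful person would: the job done as asked, in the order asked, and still so for the second after the job is handed in, with the robot touching nothing.
It also fails if it takes over 72 s, if anything falls off the work surface, if the arm or the gripper's body presses on something with over 40 N, if the wrist force passes 120 N, or if a joint passes its speed limit or range.

## Robot

A 6-joint arm with a two-finger parallel gripper is mounted at the origin on the work surface. World frame = base frame: x ahead of the robot, y to its left, z up, the work surface at z = 0. Lengths are in mm, angles in rad, forces in N, time in s.
With the tool pointing down it reaches from about 350 to 975 mm from the base axis. Payload 7.1 kg.
Tool frame: the origin (TCP) lies on the front face of the gripper's body, between the roots of the fingers; the fingertips stand 80 mm ahead of it and the grasp point (between the pads) lies 61 mm ahead of it (ctrl.tcp_to_grasp is the distance from the TCP to the grasp point, in mm); z points along the fingers, y is the direction in which the jaws open and shut (so a half turn about z gives the same grasp; the last joint's range is limited). The gripper opens to 88 mm and grips with 3 to 60 N. Pads are 20 mm wide; open, the fingers measure 115 mm over their backs; the gripper's body (75 mm by 178 mm) begins 61 mm behind the grasp point.
Start: joints at [-0.019, 0.423, 1.63, -0, 1.089, -0.019], TCP at [624.984, 0.026, 302.675] pointing down, gripper open.
Joint ranges: [-3, 3], [-0.9, 2.11], [0.09, 2.58], [-1.31, 4.45], [0.11, 2.69], [-2.54, 2.54]. Speed limits (rad/s): [2.39, 2.39, 3.01, 3.14, 3.14, 3.14].

## Interface

Orientations are given as a rotation vector (axis times angle).
In Python, from workcell import telemetry, get_image, ctrl gives the robot as it stands.
- The arm moves only by the tool send_rows, never from a script. Its argument "rows" is a list of rows, each a list of 5 numbers: the shift along the tool's x, y, z in m, then the turn about the tool's z in rad, then the opening, from -1 (shut) to 1 (fully open). A call has 1 to 5 rows; each row shifts and turns the commanded pose from where the row before left it, along the tool's axes as they then stand; what a row does not reach is not made up. A row lasts 1/10 s, in which the tool goes at most 50 mm and 8.59 degrees, less where a joint would pass 70% of its speed; a pose out of reach is approached as far as the arm can. A call with a gripper value outside its range is refused whole. The fingers move at their own pace and stop on an object; the grip force is fixed at half the most. Time passes only in rows, so rows that do not move let the fingers close. It gives the time, the measured TCP pose, the force and the opening at its end, in the units of the state.
- telemetry.get_obs(): the state, without advancing time (a new reading comes with each control period).
- get_image(name): name is "scene" or "side" or "wrist"; returns a dict with "color" (420x560x3 uint8, blue, green, red), "z_map" (420x560 float32, mm along the optical axis (not along the pixel's ray), 0 where there is no reading), "camera_matrix" (3x3 intrinsics, pixels), "rvec" (rotation vector, rad) and "tvec" (3), from world to camera coordinates, as OpenCV has them. Camera axes: x right, y down, z forward; pixel columns grow to the right and rows downward; lengths in mm; the calibration is good to about 2 mm. The wrist camera is an equidistant fisheye: a pixel r from the principal point sees the ray r / f radians off the axis. A picture is of the moment at which its call begins.
- ctrl.close_job(): hands the job in, once; it reports no verdict.
The state is a dict: "t": time; "qpos": joint angles; "qvel": joint speeds; "joint_torque": joint torques, N m; "ee_pos": TCP position; "orientation": TCP orientation; "ft_force": force on the tool from outside, world axes, zero at the start; "moment": the same for the moment, N m; "width": finger opening in mm.
Only numpy, scipy, OpenCV 4.12 (cv2) and the standard library are available. Lean on these libraries where they do the work, as an engineer would, in place of code of your own. Each camera call takes 0.05 s, during which the arm holds its last target.

## Working session

There is one attempt and no reset: what is moved stays moved. The work goes in short steps, Python scripts to look and compute and a tool call to move; the robot and the scene stay as the last step left them, time stands still between calls to the robot, and variables do not carry over. Pictures are saved under pics/ and viewed, and the job is handed in when it is done.

Besides the shell and the picture viewer there is one more tool, called after "Request:" by a JSON object that holds its "name" and its "arguments". send_rows: Moves the arm, as the interface text tells. Its arguments: {"type":"object","properties":{"rows":{"type":"array"}},"required":["rows"]}

```bash
mkdir -p pics; ls; cat > h.py <<'E'
import numpy as np,cv2
from workcell import telemetry,get_image,ctrl
def cap(n,f=None):
    d=get_image(n)
    if f: cv2.imwrite('pics/'+f,d['color'])
    np.savez('/tmp/'+n+'.npz',**d)
    return d
def cloud(d):
    z=d['z_map'];K=d['camera_matrix'];R=cv2.Rodrigues(np.array(d['rvec'],float))[0];t=np.array(d['tvec'],float).ravel()
    v,u=np.indices(z.shape)
    P=np.stack([(u-K[0,2])/K[0,0]*z,(v-K[1,2])/K[1,1]*z,z],-1)
    W=(P-t)@R
    W[z<=0]=np.nan
    return W
E
python3 - <<'E'
from h import *
for n in ['scene','side','wrist']:
    d=cap(n,n+'0.png'); print(n,d['camera_matrix'].tolist(),d['rvec'],d['tvec'])
o=telemetry.get_obs();print(o)
E
```

```text
pics
scene [[498.13753703023565, 0.0, 285.56679535279056], [0.0, 498.13753703023565, 212.76229591248756], [0.0, 0.0, 1.0]] [ 1.93902869  1.31887679 -0.60833654] [-195.80629022 -256.87816329 1486.4749406 ]
side [[481.88349489189125, 0.0, 285.6923765550095], [0.0, 481.88349489189125, 195.33866614653567], [0.0, 0.0, 1.0]] [ 0.44516199 -2.63600872  1.31300988] [521.46898766 209.61194677 890.18015025]
wrist [[325.19226210127806, 0.0, 278.40199776339585], [0.0, 325.19226210127806, 211.14781876194056], [0.0, 0.0, 1.0]] [-2.88829221e+00 -1.00862672e-03  1.39397292e-03] [-624.66551584  -31.05043142  388.47798434]
{'t': 0.15, 'qpos': array([-1.90007671e-02,  4.23670612e-01,  1.63048955e+00,  4.56638665e-06,
        1.08859435e+00, -1.89617933e-02]), 'qvel': array([ 0.00097755, -0.003593  , -0.0028815 , -0.00057437,  0.00028368,
        0.00033939]), 'joint_torque': array([ 9.52650989e-04, -5.44981134e+01, -2.73919362e+01,  6.45430083e-02,
        2.04369903e-02, -3.19723256e-05]), 'ee_pos': array([6.24671471e+02, 3.24119417e-02, 3.02086681e+02]), 'orientation': array([-2.22089309e+00, -2.22080182e+00,  1.26085852e-03]), 'ft_force': array([-0.12251997, -0.10040494, -0.34108243]), 'moment': array([-0.01365805,  0.03923003, -0.01033847]), 'width': 87.39128970073683}
```

View pics/scene0.png

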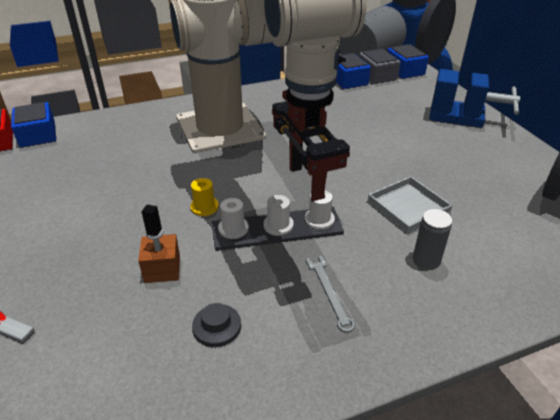

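View pics/side0.png

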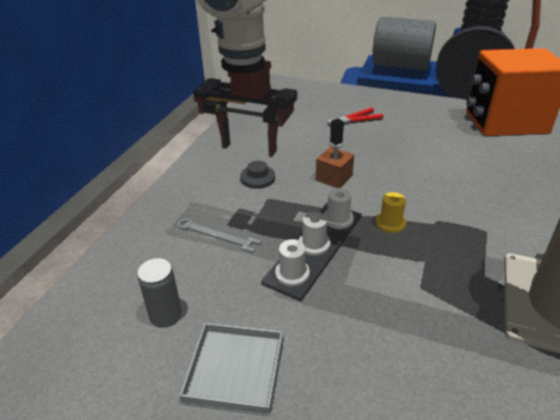

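View pics/wrist0.png

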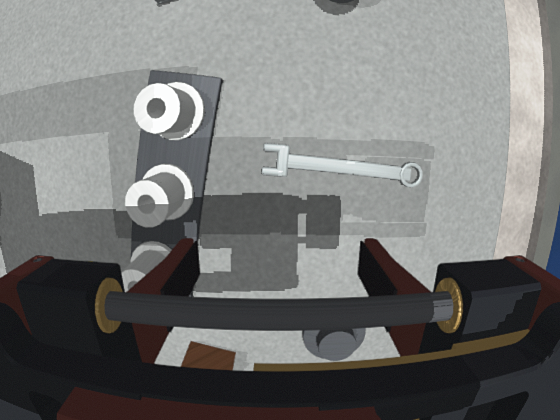

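```bash
cat > loc.py <<'E'
from h import *
W=[];C=[]
for n in ['scene','side']:
    d=dict(np.load('/tmp/'+n+'.npz')); w=cloud(d); m=np.isfinite(w[...,0]); W.append(w[m]);C.append(d['color'][m].astype(int))
    print(n,len(W[-1]))
def circ(p,r):
    from scipy.optimize import least_squares
    c=np.median(p,0)
    s=least_squares(lambda c:np.hypot(*(p-c).T)-r,c,loss='soft_l1');return s.x
for n,w,c in zip(['scene','side'],W,C):
    b=(w[:,0]>300)&(w[:,0]<900)&(abs(w[:,1])<450)
    g=w[b&(abs(w[:,2])<6)]; print(n,'bench z',np.median(g[:,2]))
    w_=w[b];c_=c[b]
    m=(w_[:,2]>8)&(w_[:,2]<200)
    w_=w_[m];c_=c_[m]
    # cluster via grid
    img=np.zeros((200,320),np.uint8)
    ij=((w_[:,:2]-[300,-450])/[3,3]).astype(int)
    img[ij[:,0],ij[:,1]]=255
    k,l,st,ce=cv2.connectedComponentsWithStats(cv2.dilate(img,np.ones((3,3))))
    lab=l[ij[:,0],ij[:,1]]
    for q in range(1,k):
        s=lab==q
        if s.sum()<40: continue
        p=w_[s]; print(q,s.sum(),'min',p.min(0).round(),'max',p.max(0).round(),'col',np.median(c_[s],0))
E
python3 loc.py
```

```text
scene 234092
side 234269
scene bench z 0.03329809702787109
1 757 min [ 328. -172.    8.] max [ 385. -107.   73.] col [  2.  84. 107.]
2 4490 min [ 419. -155.    8.] max [560. 144.  86.] col [92. 92. 93.]
3 934 min [448. 234.   8.] max [613. 400.  28.] col [77.5 77.  74. ]
4 2203 min [ 475. -316.    8.] max [ 563. -231.  168.] col [23. 37. 65.]
8 199 min [607.   1.   8.] max [806.  49.  12.] col [155. 153. 149.]
9 1598 min [ 659. -252.    8.] max [ 749. -163.   44.] col [77. 72. 70.]
10 1646 min [670. 224.   8.] max [730. 284. 123.] col [49. 47. 46.]
side bench z 0.21517982778537542
1 871 min [ 319. -163.    8.] max [ 385. -102.   73.] col [ 29.  87. 106.]
2 4764 min [ 419. -154.    8.] max [560. 147.  86.] col [97. 99. 99.]
3 1948 min [448. 235.   8.] max [611. 400.  28.] col [ 99. 101.  96.]
4 1502 min [ 477. -316.    8.] max [ 563. -227.  167.] col [36. 47. 70.]
8 168 min [607.   6.   8.] max [805.  53.  12.] col [142. 143. 137.]
9 687 min [ 659. -248.    8.] max [ 747. -158.   43.] col [73. 71. 69.]
10 2161 min [668. 228.   8.] max [726. 288. 123.] col [63. 63. 61.]
```

```bash
cat >> loc.py <<'E'
print('---')
def rect(p): return cv2.minAreaRect(p[:,:2].astype(np.float32))
for n,w,c in zip(['scene','side'],W,C):
    b=(w[:,0]>410)&(w[:,0]<570)&(abs(w[:,1])<160)
    p=w[b]
    top=p[(p[:,2]>79)&(p[:,2]<87)]
    bar=p[(p[:,2]>28)&(p[:,2]<76)]
    l=np.c_[top[:,1]]
    for lo,hi in [(45,160),(-50,45),(-160,-50)]:
        t=top[(top[:,1]>lo)&(top[:,1]<hi)]; q=bar[(bar[:,1]>lo)&(bar[:,1]<hi)]
        # barrel outer
        c0=circ(q[:,:2],25.); r=np.hypot(*(q[:,:2]-c0).T); c0=circ(q[abs(r-25)<4][:,:2],25.)
        cc,rr=cv2.minEnclosingCircle(t[np.hypot(*(t[:,:2]-c0).T)<30][:,:2].astype(np.float32))
        print(n,'sleeve barrel',c0.round(1),'top enc',np.round(cc,1),round(rr,1),'topz',np.median(t[:,2]).round(1),len(t),len(q))
    pl=p[(p[:,2]>8)&(p[:,2]<16)]; print('plate',rect(pl))
    b=(w[:,0]>460)&(w[:,0]<580)&(w[:,1]>-330)&(w[:,1]<-215); p=w[b]
    t=p[(p[:,2]>61)&(p[:,2]<69)]; print('stand top',rect(t),np.median(t[:,2]))
    s=p[(p[:,2]>10)&(p[:,2]<69)];print('stand all',rect(s))
    hd=p[(p[:,2]>110)&(p[:,2]<175)]; print('handle',rect(hd), hd[:,2].max(), len(hd))
    ht=p[(p[:,2]>159)&(p[:,2]<172)]; print('handle top',rect(ht),np.median(ht[:,2]),len(ht))
    b=(w[:,0]>430)&(w[:,0]<630)&(w[:,1]>215)&(w[:,1]<420); p=w[b]
    t=p[(p[:,2]>18)&(p[:,2]<30)]; print('tray',rect(t)); 
    f=p[(abs(p[:,0]-530)<30)&(abs(p[:,1]-317)<30)];print('floor',np.median(f[:,2]))
E
python3 loc.py | sed -n '/---/,$p'
```

```text
---
scene sleeve barrel [506.1  92.1] top enc [509.9  90.4] 25.7 topz 81.5 119 368
scene sleeve barrel [490.  -3.] top enc [492.1  -2.8] 26.1 topz 81.5 229 405
scene sleeve barrel [ 463.2 -101. ] top enc [ 465.9 -102.2] 26.9 topz 81.5 231 403
plate ((489.8063659667969, -5.55743408203125), (289.920166015625, 94.83153533935547), 79.54718017578125)
stand top ((518.9149169921875, -273.2292175292969), (70.63643646240234, 74.18397521972656), 76.3674087524414) 64.78381147221019
stand all ((519.4572143554688, -273.1394348144531), (70.63893127441406, 75.77215576171875), 75.58900451660156)
handle ((520.0355834960938, -272.9472961425781), (26.331632614135742, 26.67877197265625), 50.994293212890625) 167.75228205070098 458
handle top ((518.9625854492188, -272.8516845703125), (24.762222290039062, 25.033920288085938), 52.41215896606445) 164.19146931950146 129
tray ((530.1685180664062, 316.7215270996094), (144.0088348388672, 144.15464782714844), 11.041990280151367)
floor 3.740982629786531
side sleeve barrel [507.9  91.8] top enc [506.3  92.9] 26.0 topz 82.0 332 494
side sleeve barrel [491.9  -3.3] t
[... 168 characters left out ...]
), (292.1906433105469, 91.42186737060547), 79.377685546875)
stand top ((520.494873046875, -272.08905029296875), (76.01765441894531, 75.19998168945312), 76.07272338867188) 65.08151076255422
stand all ((520.6534423828125, -271.47918701171875), (77.29252624511719, 75.19774627685547), 76.08638000488281)
handle ((518.3388061523438, -270.13519287109375), (28.031360626220703, 26.8865966796875), 46.430599212646484) 167.1322958064472 309
handle top ((518.9981079101562, -270.8376770019531), (26.26927947998047, 23.89954376220703), 50.066741943359375) 164.25905663209073 71
tray ((530.1643676757812, 318.06829833984375), (140.69729614257812, 141.97463989257812), 11.247674942016602)
floor 4.013526984116429
```

Request:
{"name": "send_rows", "arguments": {"rows": [[-0.03, -0.012, 0, 0, 1], [-0.045, -0.018, 0, 0.0, 1], [-0.045, -0.018, 0, 0.0, 1], [-0.045, -0.018, 0, 0.0, 1], [-0.045, -0.018, 0, 0, 1]]}}

```text
t: 0.65
ee_pos: [540.0, -211.4, 302.5]
orientation: [-2.221, -2.222, 0.0]
ft_force: [0.6, 0.5, -0.2]
width: 87.8
```

Request:
{"name": "send_rows", "arguments": {"rows": [[-0.04, -0.015, 0, 0, 1], [-0.022, -0.007, 0, 0, 1], [0, 0, 0, 0, 1], [0, 0, 0, 0, 1]]}}

```text
t: 1.05
ee_pos: [518.8, -272.0, 302.4]
orientation: [-2.222, -2.219, -0.0]
ft_force: [1.0, 0.7, 0.2]
width: 87.9
```

```bash
cat >> h.py <<'E'
def st():
    o=telemetry.get_obs();R=cv2.Rodrigues(o['orientation'])[0]
    print('t',round(o['t'],2),'pos',o['ee_pos'].round(1),'jaw deg',np.degrees(np.arctan2(R[1,1],R[0,1])).round(2),'z',R[:,2].round(3),'F',o['ft_force'].round(1),'w',round(o['width'],1),'q6',o['qpos'][5].round(2))
    return o,R
E
python3 - <<'E'
from h import *
cap('wrist','wrist1.png');st()
E
```

```text
t 1.1 pos [ 519.  -271.4  302.4] jaw deg -0.0 z [-0.     0.001 -1.   ] F [ 0.7  0.5 -0.1] w 87.9 q6 -0.5
```

View pics/wrist1.png

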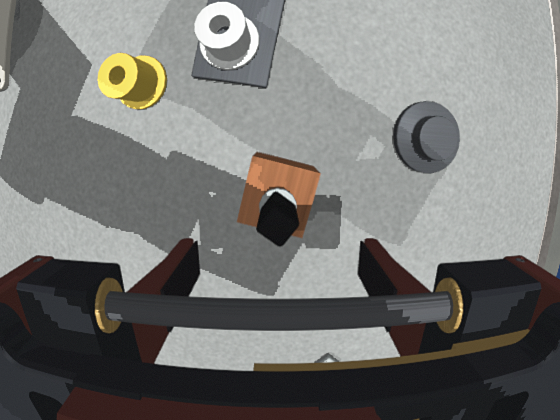

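The handle is the black diamond at (278,218), between the fingers, with its stand behind it. I'll measure it from this view.

```bash
cat >> h.py <<'E'
def fcloud(d):
    z=d['z_map'];K=d['camera_matrix'];R=cv2.Rodrigues(np.array(d['rvec'],float))[0];t=np.array(d['tvec'],float).ravel()
    v,u=np.indices(z.shape);a=u-K[0,2];b=v-K[1,2];r=np.hypot(a,b)+1e-9;th=r/K[0,0];s=np.tan(th)/r
    W=(np.stack([a*s*z,b*s*z,z],-1)-t)@R
    W[(z<=0)|(th>1.4)]=np.nan
    return W
E
python3 - <<'E'
from h import *
d=dict(np.load('/tmp/wrist.npz'));w=fcloud(d)
def rect(p): return cv2.minAreaRect(p[:,:2].astype(np.float32))
p=w[180:260,240:320].reshape(-1,3);p=p[np.isfinite(p[:,0])]
t=p[(p[:,2]>158)&(p[:,2]<172)];print('top',rect(t),t.mean(0),len(t))
p=w[140:250,220:335].reshape(-1,3);t=p[(p[:,2]>60)&(p[:,2]<70)];print('stand',rect(t),t[:,2].mean())
p=w[0:70,180:265].reshape(-1,3);t=p[(p[:,2]>78)&(p[:,2]<88)];print('sleeve3',cv2.minEnclosingCircle(t[:,:2].astype(np.float32)),t[:,2].mean())
E
```

```text
top ((518.2984619140625, -273.2418518066406), (24.400087356567383, 24.24558448791504), 52.657108306884766) [ 518.31086442 -271.92669792  163.7142593 ] 1091
stand ((518.2142944335938, -273.1275939941406), (70.9412612915039, 70.70449829101562), 75.55613708496094) 64.22032891536568
sleeve3 ((463.4810791015625, -100.98049926757812), 25.197736740112305) 80.94993590257475
```

Request:
{"name": "send_rows", "arguments": {"rows": [[0, 0, 0, 0.131, 1], [0, 0, 0, 0.131, 1], [0, 0, 0, 0.131, 1], [0, 0, 0, 0.131, 1], [0, 0, 0, 0.131, 1]]}}

```text
t: 1.6
ee_pos: [519.6, -270.3, 302.6]
orientation: [-2.82, -1.384, 0.0]
ft_force: [0.7, 0.1, 0.2]
width: 87.8
```

Request:
{"name": "send_rows", "arguments": {"rows": [[-0.0012, 0.0002, 0.02, 0, 1], [0, 0, 0.03, 0, 1], [0, 0, 0.01, 0, 1], [0, 0, 0, 0, 1]]}}

```text
t: 2.0
ee_pos: [518.1, -271.6, 241.2]
orientation: [-2.814, -1.39, 0.003]
ft_force: [-0.7, -0.9, 0.5]
width: 88.0
```

```bash
python3 - <<'E'
from h import *
cap('wrist','wrist2.png');st()
E
```

```text
t 2.05 pos [ 518.7 -272.2  242.5] jaw deg -37.46 z [-0.001  0.001 -1.   ] F [ 0.6 -0.2  0. ] w 87.6 q6 0.15
```

View pics/wrist2.png

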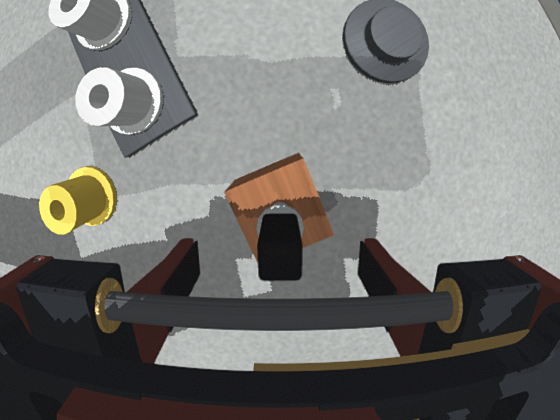

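The handle is square to the jaws at (280,250), so I'll go down and close.

Request:
{"name": "send_rows", "arguments": {"rows": [[-0.0004, 0, 0.02, 0, 1], [0, 0, 0.02, 0, 1], [0, 0, 0.006, 0, 1], [0, 0, 0, 0, 1], [0, 0, 0, 0, -1]]}}

```text
t: 2.55
ee_pos: [518.8, -273.6, 197.9]
orientation: [2.817, 1.388, 0.002]
ft_force: [-0.3, 0.3, 1.2]
width: 82.6
```

Request:
{"name": "send_rows", "arguments": {"rows": [[0, 0, 0, 0, -1], [0, 0, 0, 0, -1], [0, 0, 0, 0, -1], [0, 0, 0, 0, -1], [0, 0, 0, 0, -1]]}}

```text
t: 3.05
ee_pos: [518.2, -273.4, 196.8]
orientation: [2.818, 1.389, 0.0]
ft_force: [0.0, -0.6, 0.5]
width: 43.3
```

Request:
{"name": "send_rows", "arguments": {"rows": [[0, 0, 0, 0, -1], [0, 0, 0, 0, -1], [0, 0, 0, 0, -1], [0, 0, 0, 0, -1]]}}

```text
t: 3.45
ee_pos: [518.1, -273.4, 196.6]
orientation: [-2.818, -1.389, 0.0]
ft_force: [0.1, 0.2, -0.6]
width: 23.8
```

```bash
python3 - <<'E'
from h import *
st()
E
```

```text
t 3.45 pos [ 518.1 -273.4  196.6] jaw deg -37.53 z [-0.  0. -1.] F [ 0.1  0.2 -0.6] w 23.8 q6 0.15
```

Request:
{"name": "send_rows", "arguments": {"rows": [[0, 0, -0.01, 0, -1], [0, 0, -0.03, 0, -1], [0, 0, -0.04, 0, -1], [0, 0, -0.024, 0, -1], [0, 0, 0, 0, -1]]}}

```text
t: 3.95
ee_pos: [519.8, -274.2, 305.1]
orientation: [2.812, 1.386, 0.007]
ft_force: [-0.3, 0.4, -0.6]
width: 23.9
```

Request:
{"name": "send_rows", "arguments": {"rows": [[0.0183, -0.0151, 0, 0, -1], [0.03, -0.0245, 0, 0, -1], [0.03, -0.0245, 0, 0, -1], [0.03, -0.0245, 0, 0, -1], [0.03, -0.0245, 0, 0, -1]]}}

```text
t: 4.45
ee_pos: [511.8, -93.3, 299.7]
orientation: [-2.817, -1.388, 0.002]
ft_force: [0.9, 0.5, -0.9]
width: 23.9
```

Request:
{"name": "send_rows", "arguments": {"rows": [[0.03, -0.0245, 0, 0, -1], [0.03, -0.0245, 0, 0, -1], [0.03, -0.0245, 0, 0, -1], [0.03, -0.0245, 0, 0, -1], [0.015, -0.0122, 0, 0, -1]]}}

```text
t: 4.95
ee_pos: [506.6, 81.8, 299.7]
orientation: [-2.816, -1.391, 0.002]
ft_force: [-0.0, -0.4, -1.0]
width: 23.9
```

Request:
{"name": "send_rows", "arguments": {"rows": [[0.01, -0.0075, 0, 0, -1], [0, 0, 0, 0, -1], [0, 0, 0, 0, -1]]}}

```text
t: 5.25
ee_pos: [507.5, 91.4, 300.2]
orientation: [2.818, 1.389, -0.001]
ft_force: [-0.4, -1.0, -1.2]
width: 23.6
```

```bash
python3 - <<'E'
from h import *
cap('wrist','wrist3.png');cap('scene','scene3.png');cap('side','side3.png');st()
E
```

```text
t 5.4 pos [507.7  90.9 300.6] jaw deg -37.61 z [-0. -0. -1.] F [-0.9  0.2 -2. ] w 23.7 q6 0.81
```

View pics/wrist3.png

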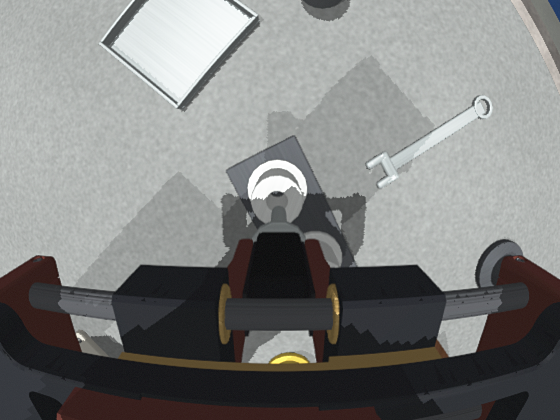

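View pics/side3.png

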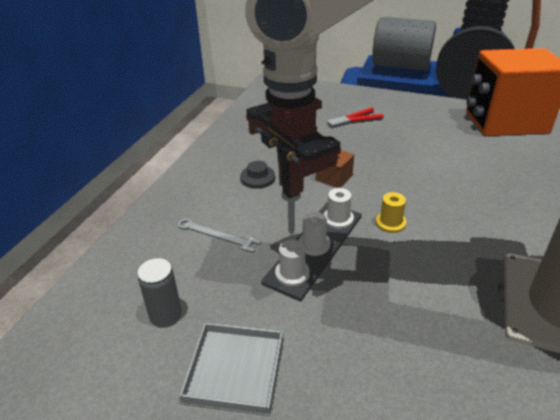

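View pics/scene3.png

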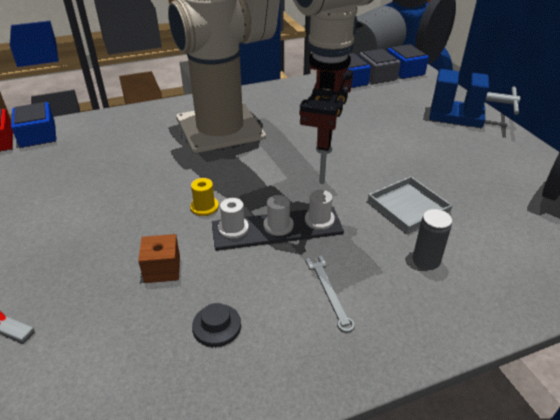

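The pin hangs straight above the +y sleeve: tip at about (291,232) in side and (322,183) in scene. I'll measure the shank, the bores and the empty stand hole.

```bash
python3 - <<'E'
from h import *
from scipy.optimize import least_squares
def circ(p,r):
    return least_squares(lambda c:np.hypot(*(p-c).T)-r,np.median(p,0),loss='soft_l1').x
for n in ['scene','side','wrist']:
    d=dict(np.load(f'/tmp/{n}.npz'));w=(fcloud if n=='wrist' else cloud)(d).reshape(-1,3);w=w[np.isfinite(w[:,0])]
    b=(abs(w[:,0]-507)<30)&(abs(w[:,1]-92)<30)
    for lo,hi in[(130,160),(160,195)]:
        s=w[b&(w[:,2]>lo)&(w[:,2]<hi)]
        if len(s)>8: print(n,'shank',lo,hi,s.min(0).round(1),s.max(0).round(1),circ(s[:,:2],6.).round(1),len(s))
    s=w[b&(w[:,2]>105)];
    if len(s): print('tip z',s[:,2].min())
    for c in [(507,92),(491,-3),(464.5,-101)]:
        b2=np.hypot(w[:,0]-c[0],w[:,1]-c[1])<32
        t=w[b2&(w[:,2]>79.5)&(w[:,2]<85)]
        if len(t)<20: continue
        e=cv2.minEnclosingCircle(t[:,:2].astype(np.float32))
        q=w[b2&(w[:,2]>28)&(w[:,2]<76)]; c0=circ(q[:,:2],25.) if len(q)>20 else np.zeros(2)
        print(n,'sleeve',np.round(e[0],1),round(e[1],1),'barrel',c0.round(1),'inner deep z', np.nanmin(q[np.hypot(*(q[:,:2]-c).T)<9][:,2]) if len(q[np.hypot(*(q[:,:2]-c).T)<9]) else None)
    t=w[(abs(w[:,0]-518)<45)&(abs(w[:,1]+273)<45)&(w[:,2]>61)&(w[:,2]<69)]
    if len(t)>50:
        print(n,'stand',cv2.minAreaRect(t[:,:2].astype(np.float32)))
        # hole: missing region centre
        g=np.zeros((80,80),np.uint8); ij=np.round(t[:,:2]-[478,-313]).astype(int); ij=np.clip(ij,0,79); g[ij[:,0],ij[:,1]]=255
        g=cv2.morphologyEx(g,cv2.MORPH_CLOSE,np.ones((5,5)))
        k,l,s_,ce=cv2.connectedComponentsWithStats(255-g[15:65,15:65])
        for i in range(1,k):
            if s_[i,4]>60: print(' hole',ce[i][::-1]+[493,-298],s_[i,2:])
E
```

```text
scene shank 130 160 [506.3  83.5 130.1] [516.4  94.7 159.5] [508.   90.9] 61
scene shank 160 195 [505.4  83.8 160.3] [515.8  95.6 194.7] [508.1  90.8] 82
tip z 119.19528878465866
scene sleeve [508.1  90.6] 26.0 barrel [506.2  91.9] inner deep z 68.91578586187784
scene sleeve [490.7  -3.2] 25.7 barrel [490.2  -3.1] inner deep z 67.91499356168838
scene sleeve [ 464.9 -100.3] 26.1 barrel [ 463.4 -101. ] inner deep z 75.53186717989426
scene stand ((518.2415771484375, -273.272705078125), (70.75895690917969, 74.3050537109375), 75.86612701416016)
 hole [ 520.64917127 -273.85911602] [ 21  22 362]
side shank 130 160 [503.4  86.9 131. ] [513.8  98.6 159.2] [509.7  90.5] 87
side shank 160 195 [503.4  91.4 160.4] [513.4  98.8 194.6] [509.5  90.5] 92
tip z 121.05134083756349
side sleeve [508.5  93.2] 26.3 barrel [508.   91.9] inner deep z 71.18928282042309
side sleeve [491.2  -2.9] 26.2 barrel [491.8  -3.2] inner deep z 71.25588581272565
side sleeve [ 465.5 -100.2] 26.2 barrel [ 465. -101.] inner deep z 70.95015189414272
side stand ((501.9978942871094, -268.0696716308594), (74.46118927001953, 35.78379821777344), 75.92979431152344)
 hole [ 497.44705882 -293.44705882] [12 11 85]
 hole [ 523.46448087 -272.26448087] [  50   50 1830]
wrist shank 130 160 [503.6  87.6 130.6] [513.9  97.  159.9] [514.2  99.2] 146
wrist shank 160 195 [507.5  91.8 160.1] [513.6  97.  166.4] [515.   99.7] 23
tip z 122.49329468805368
wrist sleeve [506.5  91.9] 24.9 barrel [507.1  92.3] inner deep z None
wrist sleeve [512.    6.7] 7.1 barrel [490.1  -2.9] inner deep z None
```

Request:
{"name": "send_rows", "arguments": {"rows": [[0, -0.0013, 0.012, 0, -1], [0, 0, 0.015, 0, -1], [0, 0, 0.015, 0, -1], [0, 0, 0.012, 0, -1], [0, 0, 0.006, 0, -1]]}}

```text
t: 5.9
ee_pos: [506.0, 92.2, 239.0]
orientation: [-2.818, -1.388, 0.003]
ft_force: [-0.5, 0.2, -1.0]
width: 24.2
```

Request:
{"name": "send_rows", "arguments": {"rows": [[0, 0, 0.004, 0, -1], [0, 0, 0.004, 0, -1], [0, 0, 0.002, 0, -1], [0, 0, 0.002, 0, -1], [0, 0, 0.001, 0, -1]]}}

```text
t: 6.4
ee_pos: [506.8, 92.7, 227.8]
orientation: [2.818, 1.389, 0.001]
ft_force: [0.1, -0.6, -1.4]
width: 24.0
```

```bash
python3 - <<'E'
from h import *
st()
E
```

```text
t 6.4 pos [506.8  92.7 227.8] jaw deg -37.53 z [ 0.  0. -1.] F [ 0.1 -0.6 -1.4] w 24.0 q6 0.81
```

Request:
{"name": "send_rows", "arguments": {"rows": [[0, 0, 0.001, 0, -1], [0, 0, 0.001, 0, -1], [0, 0, 0.001, 0, -1], [0, 0, 0.001, 0, -1], [0, 0, 0.001, 0, -1]]}}

```text
t: 6.9
ee_pos: [506.7, 92.7, 222.6]
orientation: [2.818, 1.389, 0.0]
ft_force: [-0.9, -0.1, -1.6]
width: 23.5
```

Request:
{"name": "send_rows", "arguments": {"rows": [[0, 0, 0.003, 0, -1], [0, 0, 0.003, 0, -1], [0, 0, 0.002, 0, -1], [0, 0, 0, 0, -1], [0, 0, 0, 0, -1]]}}

```text
t: 7.4
ee_pos: [506.7, 92.7, 214.6]
orientation: [-2.818, -1.389, 0.0]
ft_force: [-0.4, -0.2, -0.7]
width: 23.7
```

```bash
python3 - <<'E'
from h import *
cap('side','side4.png');st()
d=dict(np.load('/tmp/side.npz'));w=cloud(d)
p=w.reshape(-1,3);p=p[(abs(p[:,0]-507)<25)&(abs(p[:,1]-92)<25)]
h=np.histogram(p[:,2],bins=range(70,160,4));print(list(zip(h[1],h[0])))
cv2.imwrite('pics/side4c.png',cv2.resize(d['color'][100:320,200:400],None,fx=2.5,fy=2.5))
E
```

```text
t 7.45 pos [506.7  92.7 214.7] jaw deg -37.53 z [ 0. -0. -1.] F [-0.1  0.1 -1.7] w 23.6 q6 0.81
[(np.int64(70), np.int64(36)), (np.int64(74), np.int64(42)), (np.int64(78), np.int64(173)), (np.int64(82), np.int64(155)), (np.int64(86), np.int64(11)), (np.int64(90), np.int64(10)), (np.int64(94), np.int64(12)), (np.int64(98), np.int64(8)), (np.int64(102), np.int64(13)), (np.int64(106), np.int64(4)), (np.int64(110), np.int64(0)), (np.int64(114), np.int64(2)), (np.int64(118), np.int64(30)), (np.int64(122), np.int64(55)), (np.int64(126), np.int64(17)), (np.int64(130), np.int64(16)), (np.int64(134), np.int64(25)), (np.int64(138), np.int64(38)), (np.int64(142), np.int64(34)), (np.int64(146), np.int64(41)), (np.int64(150), np.int64(36)), (np.int64(154), np.int64(39))]
```

View pics/side4c.png

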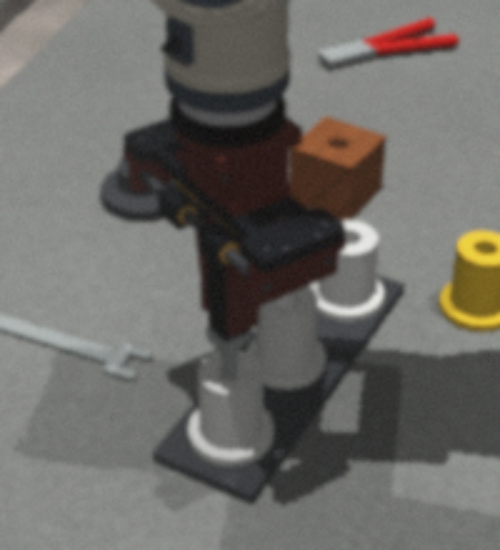

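S1 is sound: the tip went about 49 mm deep with no resistance. Next is the middle sleeve.

Request:
{"name": "send_rows", "arguments": {"rows": [[0, 0, -0.02, 0, -1], [0, 0, -0.03, 0, -1], [0, 0, -0.024, 0, -1], [0, 0, -0.01, 0, -1], [0, 0, 0, 0, -1]]}}

```text
t: 7.95
ee_pos: [507.3, 92.8, 299.9]
orientation: [2.817, 1.388, 0.005]
ft_force: [-0.2, 0.1, -0.8]
width: 23.5
```

Request:
{"name": "send_rows", "arguments": {"rows": [[-0.0215, 0.0115, 0, 0, -1], [-0.032, 0.017, 0, 0, -1], [-0.022, 0.0118, 0, 0, -1], [-0.01, 0.0053, 0, 0, -1], [0, 0, 0, 0, -1]]}}

```text
t: 8.45
ee_pos: [490.2, -3.8, 297.7]
orientation: [-2.819, -1.385, 0.002]
ft_force: [0.3, 0.4, -1.8]
width: 23.7
```

```bash
cat > shank.py <<'E'
from h import *
import sys
from scipy.optimize import least_squares
def circ(p,r,c):
    return least_squares(lambda c:np.hypot(*(p-c).T)-r,c,loss='soft_l1').x
c=np.array([float(sys.argv[1]),float(sys.argv[2])]);lo,hi=float(sys.argv[3]),float(sys.argv[4])
for n in ['scene','side']:
    d=cap(n);w=cloud(d).reshape(-1,3);w=w[np.isfinite(w[:,0])]
    cam=-cv2.Rodrigues(np.array(d['rvec'],float))[0].T@np.array(d['tvec'],float).ravel()
    b=(abs(w[:,0]-c[0])<28)&(abs(w[:,1]-c[1])<28)
    s=w[b&(w[:,2]>lo)&(w[:,2]<hi)]; v=(c-cam[:2])/np.linalg.norm(c-cam[:2])
    print(n,'shank',circ(s[:,:2],6.,np.median(s[:,:2],0)+6*v).round(1),len(s))
    q=w[b&(w[:,2]>28)&(w[:,2]<76)]; print(n,'barrel',circ(q[:,:2],25.,c).round(1))
st()
E
python3 shank.py 491 -3 130 185
```

```text
scene shank [490.3  -3.8] 131
scene barrel [490.1  -3.1]
side shank [492.6  -3.2] 145
side barrel [491.7  -3.1]
t 8.55 pos [490.8  -2.5 298.1] jaw deg -37.56 z [-0.001  0.    -1.   ] F [ 0.2 -0.1 -0.9] w 23.9 q6 0.63
```

Request:
{"name": "send_rows", "arguments": {"rows": [[0, 0, 0.012, 0, -1], [0, 0, 0.015, 0, -1], [0, 0, 0.015, 0, -1], [0, 0, 0.012, 0, -1], [0, 0, 0.006, 0, -1]]}}

```text
t: 9.05
ee_pos: [490.2, -2.2, 237.0]
orientation: [-2.816, -1.39, 0.003]
ft_force: [0.5, 0.3, -1.2]
width: 23.7
```

Request:
{"name": "send_rows", "arguments": {"rows": [[0, 0, 0.003, 0, -1], [0, 0, 0.003, 0, -1], [0, 0, 0.002, 0, -1], [0, 0, 0.001, 0, -1], [0, 0, 0.001, 0, -1]]}}

```text
t: 9.55
ee_pos: [490.9, -2.9, 228.9]
orientation: [2.818, 1.389, 0.001]
ft_force: [-0.5, 0.2, -1.4]
width: 24.2
```

Request:
{"name": "send_rows", "arguments": {"rows": [[0, 0, 0.001, 0, -1], [0, 0, 0.001, 0, -1], [0, 0, 0.001, 0, -1], [0, 0, 0.0005, 0, -1], [0, 0, 0.0005, 0, -1]]}}

```text
t: 10.05
ee_pos: [490.7, -2.9, 224.6]
orientation: [2.818, 1.389, -0.0]
ft_force: [0.6, -0.0, -1.6]
width: 24.2
```

Request:
{"name": "send_rows", "arguments": {"rows": [[0, 0, 0.001, 0, -1], [0, 0, 0.002, 0, -1], [0, 0, 0.002, 0, -1], [0, 0, 0.002, 0, -1], [0, 0, 0, 0, -1]]}}

```text
t: 10.55
ee_pos: [490.6, -2.9, 217.3]
orientation: [-2.818, -1.389, 0.001]
ft_force: [-1.0, 0.9, -1.9]
width: 23.7
```

Request:
{"name": "send_rows", "arguments": {"rows": [[0, 0, 0.002, 0, -1], [0, 0, 0.001, 0, -1], [0, 0, 0, 0, -1]]}}

```text
t: 10.85
ee_pos: [490.6, -2.9, 214.5]
orientation: [-2.818, -1.389, 0.001]
ft_force: [-0.2, -1.0, -1.0]
width: 24.0
```

```bash
python3 - <<'E'
from h import *
d=cap('side');st()
cv2.imwrite('pics/side5c.png',cv2.resize(d['color'][100:320,200:400],None,fx=2.5,fy=2.5))
E
```

```text
t 10.9 pos [490.7  -2.9 214.6] jaw deg -37.53 z [-0. -0. -1.] F [ 0.4  0.2 -1.4] w 24.1 q6 0.62
```

View pics/side5c.png

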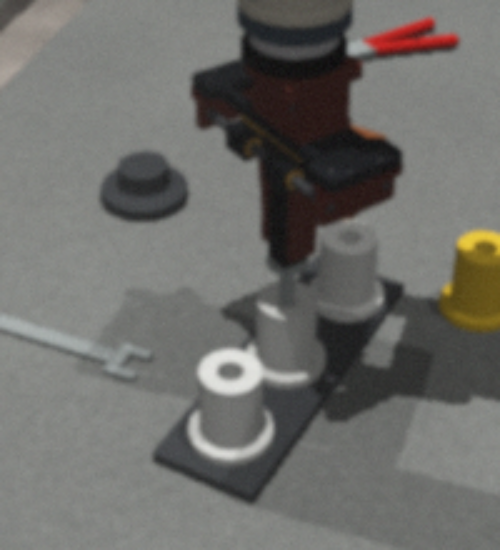

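The middle sleeve is sound too (tip about 49 mm deep). Next is the -y sleeve.

Request:
{"name": "send_rows", "arguments": {"rows": [[0, 0, -0.02, 0, -1], [0, 0, -0.03, 0, -1], [0, 0, -0.024, 0, -1], [0, 0, -0.01, 0, -1], [0, 0, 0, 0, -1]]}}

```text
t: 11.4
ee_pos: [491.3, -2.9, 299.8]
orientation: [2.817, 1.388, 0.004]
ft_force: [-0.5, -0.2, -2.0]
width: 24.0
```

Request:
{"name": "send_rows", "arguments": {"rows": [[-0.0239, 0.0098, 0, 0, -1], [-0.036, 0.0148, 0, 0, -1], [-0.024, 0.0099, 0, 0, -1], [-0.01, 0.0042, 0, 0, -1], [0, 0, 0, 0, -1]]}}

```text
t: 11.9
ee_pos: [463.6, -101.6, 297.6]
orientation: [-2.818, -1.385, 0.002]
ft_force: [-0.1, -0.2, -1.1]
width: 23.8
```

```bash
python3 shank.py 464.2 -101 130 185
```

```text
scene shank [ 463.8 -101.9] 128
scene barrel [ 463.3 -100.9]
side shank [ 465.8 -100.8] 127
side barrel [ 464.9 -101.1]
t 12.0 pos [ 464.2 -100.5  298.1] jaw deg -37.56 z [-0.001  0.001 -1.   ] F [-0.2  0.3 -0.9] w 23.6 q6 0.42
```

Request:
{"name": "send_rows", "arguments": {"rows": [[0, 0, 0.012, 0, -1], [0, 0, 0.015, 0, -1], [0, 0, 0.015, 0, -1], [0, 0, 0.012, 0, -1], [0, 0, 0.006, 0, -1]]}}

```text
t: 12.5
ee_pos: [463.8, -100.2, 237.1]
orientation: [-2.816, -1.39, 0.003]
ft_force: [-0.6, 0.8, -0.8]
width: 23.8
```

Request:
{"name": "send_rows", "arguments": {"rows": [[0, 0, 0.003, 0, -1], [0, 0, 0.002, 0, -1], [0, 0, 0.001, 0, -1], [0, 0, 0.0005, 0, -1], [0, 0, 0.0005, 0, -1]]}}

```text
t: 13.0
ee_pos: [464.4, -101.0, 232.0]
orientation: [2.818, 1.388, 0.001]
ft_force: [-0.2, -0.2, -1.0]
width: 24.0
```

Request:
{"name": "send_rows", "arguments": {"rows": [[0, 0, 0.0005, 0, -1], [0, 0, 0.0005, 0, -1], [0, 0, 0.0005, 0, -1], [0, 0, 0.0005, 0, -1]]}}

```text
t: 13.4
ee_pos: [464.3, -100.9, 229.7]
orientation: [2.818, 1.389, 0.0]
ft_force: [-0.2, -0.3, -1.7]
width: 23.7
```

Request:
{"name": "send_rows", "arguments": {"rows": [[0, 0, 0.0005, 0, -1], [0, 0, 0.0005, 0, -1], [0, 0, 0.0005, 0, -1]]}}

```text
t: 13.7
ee_pos: [464.4, -101.0, 228.5]
orientation: [2.818, 1.389, 0.0]
ft_force: [-2.3, 0.4, 9.1]
width: 24.1
```

Request:
{"name": "send_rows", "arguments": {"rows": [[0, 0, 0.0003, 0, -1], [0, 0, 0.0003, 0, -1]]}}

```text
t: 13.9
ee_pos: [464.4, -100.9, 228.4]
orientation: [2.818, 1.389, 0.0]
ft_force: [-2.8, 1.3, 12.3]
width: 24.0
```

The pin stopped on a floor at tip z ≈ 47 (force +12 N), so the -y sleeve is blind. I'll put the pin back in its stand.

Request:
{"name": "send_rows", "arguments": {"rows": [[0, 0, -0.01, 0, -1], [0, 0, -0.03, 0, -1], [0, 0, -0.024, 0, -1], [0, 0, -0.01, 0, -1], [0, 0, 0, 0, -1]]}}

```text
t: 14.4
ee_pos: [464.9, -101.1, 302.9]
orientation: [2.816, 1.388, 0.004]
ft_force: [-0.1, -0.0, -2.1]
width: 24.0
```

Request:
{"name": "send_rows", "arguments": {"rows": [[-0.0139, 0.0197, 0, 0, -1], [-0.028, 0.0398, 0, 0, -1], [-0.028, 0.0398, 0, 0, -1], [-0.024, 0.0341, 0, 0, -1], [-0.01, 0.0143, 0, 0, -1]]}}

```text
t: 14.9
ee_pos: [518.4, -276.3, 300.0]
orientation: [-2.819, -1.386, 0.001]
ft_force: [0.5, -0.2, -1.6]
width: 24.0
```

Request:
{"name": "send_rows", "arguments": {"rows": [[0, 0, 0, 0, -1], [0, 0, 0, 0, -1]]}}

```text
t: 15.1
ee_pos: [517.2, -272.4, 300.2]
orientation: [-2.816, -1.387, 0.002]
ft_force: [-0.5, 0.3, -1.4]
width: 23.9
```

```bash
python3 shank.py 518.2 -273.3 122 195; python3 - <<'E'
from h import *
d=cap('scene');w=cloud(d).reshape(-1,3)
t=w[(abs(w[:,0]-518)<45)&(abs(w[:,1]+273)<45)&(w[:,2]>61)&(w[:,2]<69)];print(cv2.minAreaRect(t[:,:2].astype(np.float32)))
cv2.imwrite('pics/scene6c.png',cv2.resize(d['color'][120:320,80:280],None,fx=2.5,fy=2.5))
d=cap('side');w=cloud(d).reshape(-1,3)
t=w[(abs(w[:,0]-518)<45)&(abs(w[:,1]+273)<45)&(w[:,2]>61)&(w[:,2]<69)];print(cv2.minAreaRect(t[:,:2].astype(np.float32)))
E
```

```text
scene shank [ 517.3 -272.4] 195
scene barrel [ 521.3 -273.7]
side shank [ 519.1 -272. ] 137
side barrel [ 517.3 -270.1]
t 15.2 pos [ 517.4 -271.8  300.9] jaw deg -37.47 z [-0.002  0.001 -1.   ] F [ 0.   0.7 -1.7] w 23.5 q6 0.15
((518.7852783203125, -273.283447265625), (70.40489196777344, 76.0333480834961), 75.32861328125)
((519.2903442382812, -271.190673828125), (74.76713562011719, 71.45247650146484), 74.74198913574219)
```

View pics/scene6c.png

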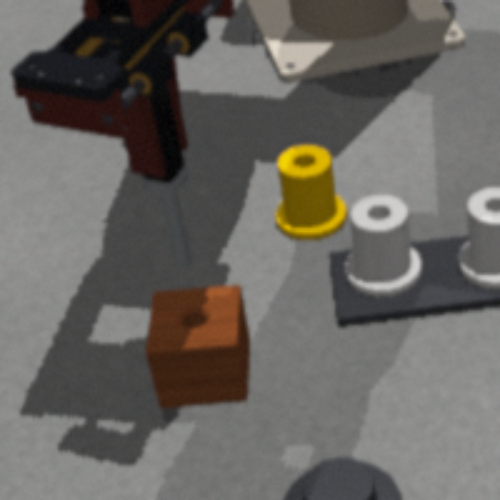

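Request:
{"name": "send_rows", "arguments": {"rows": [[0, 0, 0.015, 0, -1], [0, 0, 0.015, 0, -1], [0, 0, 0.01, 0, -1], [0, 0, 0, 0, -1], [0, 0, 0, 0, -1]]}}

```text
t: 15.8
ee_pos: [518.0, -273.2, 260.9]
orientation: [-2.817, -1.388, 0.001]
ft_force: [-0.2, -0.3, -0.8]
width: 23.7
```

```bash
python3 shank.py 518.2 -273.3 84 150
```

```text
scene shank [ 518.3 -273.4] 167
scene barrel [ 522.1 -274.2]
side shank [ 520.5 -273.5] 117
side barrel [ 517.6 -269.6]
t 15.9 pos [ 518.4 -273.5  261.9] jaw deg -37.53 z [ 0.001 -0.    -1.   ] F [ 0.2 -0.6 -0.8] w 24.2 q6 0.15
```

Request:
{"name": "send_rows", "arguments": {"rows": [[0, 0, 0.008, 0, -1], [0, 0, 0.008, 0, -1], [0, 0, 0.008, 0, -1], [0, 0, 0.008, 0, -1], [0, 0, 0.008, 0, -1]]}}

```text
t: 16.4
ee_pos: [518.0, -273.2, 220.6]
orientation: [-2.818, -1.389, 0.0]
ft_force: [-0.5, -0.0, -0.8]
width: 24.1
```

Request:
{"name": "send_rows", "arguments": {"rows": [[0, 0, 0.008, 0, -1], [0, 0, 0.006, 0, -1], [0, 0, 0.004, 0, -1], [0, 0, 0.002, 0, -1], [0, 0, 0.001, 0, -1]]}}

```text
t: 16.9
ee_pos: [518.1, -273.3, 200.5]
orientation: [2.818, 1.389, 0.0]
ft_force: [0.9, -0.4, -1.3]
width: 23.7
```

Request:
{"name": "send_rows", "arguments": {"rows": [[0, 0, 0.001, 0, -1], [0, 0, 0.001, 0, -1], [0, 0, 0.0005, 0, -1], [0, 0, 0.0005, 0, -1], [0, 0, 0, 0, -1]]}}

```text
t: 17.4
ee_pos: [518.1, -273.3, 197.6]
orientation: [2.818, 1.389, 0.0]
ft_force: [-0.3, 0.8, -1.2]
width: 23.7
```

Request:
{"name": "send_rows", "arguments": {"rows": [[0, 0, 0.0005, 0, -1], [0, 0, 0.0003, 0, -1], [0, 0, 0.0003, 0, -1], [0, 0, 0, 0, -1]]}}

```text
t: 17.8
ee_pos: [518.1, -273.3, 196.6]
orientation: [2.818, 1.389, 0.0]
ft_force: [-0.2, -0.1, 0.8]
width: 23.9
```

Request:
{"name": "send_rows", "arguments": {"rows": [[0, 0, 0, 0, -0.3], [0, 0, 0, 0, -0.1], [0, 0, 0, 0, 0.3], [0, 0, 0, 0, 1], [0, 0, 0, 0, 1]]}}

```text
t: 18.3
ee_pos: [518.1, -273.3, 196.5]
orientation: [2.818, 1.389, 0.0]
ft_force: [0.4, -0.0, -0.2]
width: 58.9
```

Request:
{"name": "send_rows", "arguments": {"rows": [[0, 0, 0, 0, 1], [0, 0, 0, 0, 1], [0, 0, -0.015, 0, 1], [0, 0, -0.035, 0, 1], [0, 0, -0.04, 0, 1]]}}

```text
t: 18.8
ee_pos: [517.5, -273.0, 287.4]
orientation: [-2.816, -1.388, 0.002]
ft_force: [0.4, -1.7, -0.5]
width: 87.7
```

Request:
{"name": "send_rows", "arguments": {"rows": [[0, 0, -0.015, 0, 1], [0, 0, 0, 0, 1], [0, 0, 0, 0, 1]]}}

```text
t: 19.1
ee_pos: [517.6, -273.0, 301.0]
orientation: [-2.818, -1.389, 0.001]
ft_force: [0.1, 0.4, -0.0]
width: 87.9
```

```bash
python3 - <<'E'
from h import *
cap('wrist','wrist7.png');d=cap('side');st()
cv2.imwrite('pics/side7c.png',cv2.resize(d['color'][80:300,200:420],None,fx=2.5,fy=2.5))
E
```

```text
t 19.2 pos [ 517.2 -272.8  299.8] jaw deg -37.53 z [-0.003  0.001 -1.   ] F [ 0.5  1.  -0.7] w 87.6 q6 0.15
```

View pics/side7c.png

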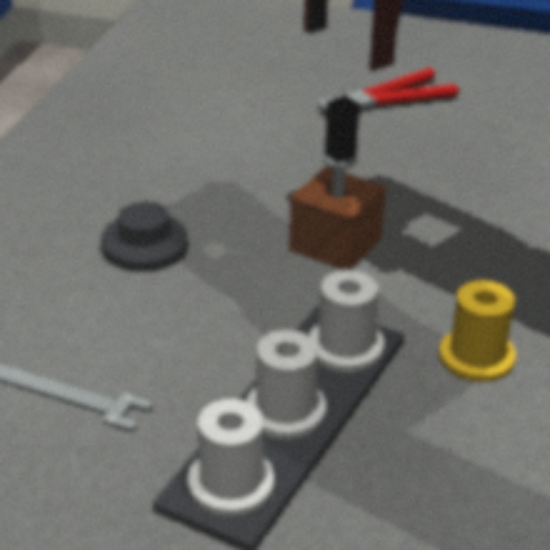

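View pics/wrist7.png

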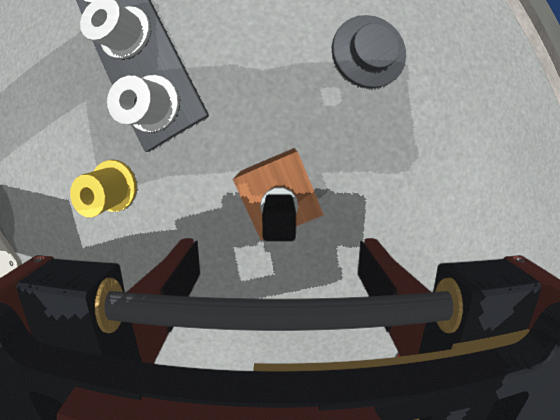

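The pin stands upright in its stand (handle at (340,128) in the side crop). Now I'll go for the -y sleeve.

Request:
{"name": "send_rows", "arguments": {"rows": [[0.014, -0.0197, 0, 0, 1], [0.028, -0.0398, 0, 0, 1], [0.028, -0.0398, 0, 0, 1], [0.024, -0.0341, 0, 0, 1], [0.01, -0.0138, 0, 0, 1]]}}

```text
t: 19.7
ee_pos: [462.3, -98.4, 299.7]
orientation: [-2.814, -1.39, 0.005]
ft_force: [0.4, 0.2, 0.2]
width: 87.9
```

Request:
{"name": "send_rows", "arguments": {"rows": [[0, 0, 0, -0.145, 1], [0, 0, 0.02, -0.145, 1], [0, 0, 0.03, -0.145, 1], [0, 0, 0.02, 0, 1], [0, 0, 0, 0, 1]]}}

```text
t: 20.2
ee_pos: [462.4, -100.5, 228.0]
orientation: [-2.447, -1.96, 0.008]
ft_force: [-1.0, 0.1, 0.5]
width: 87.6
```

Request:
{"name": "send_rows", "arguments": {"rows": [[0, 0, 0, 0, 1], [0, 0, 0, 0, 1]]}}

```text
t: 20.4
ee_pos: [465.1, -101.3, 232.0]
orientation: [2.452, 1.963, 0.001]
ft_force: [0.4, 0.1, -0.4]
width: 88.1
```

```bash
python3 - <<'E'
from h import *
d=cap('wrist','wrist8.png');st()
w=fcloud(d).reshape(-1,3)
t=w[(abs(w[:,0]-464)<36)&(abs(w[:,1]+101)<36)&(w[:,2]>77)&(w[:,2]<86)]
print(cv2.minEnclosingCircle(t[:,:2].astype(np.float32)),len(t),t[:,2].mean())
E
```

```text
t 20.45 pos [ 465.2 -101.3  232.2] jaw deg -12.62 z [ 0.001 -0.    -1.   ] F [1.  0.5 0.1] w 87.8 q6 -0.02
((463.6644592285156, -101.02613067626953), 25.037052154541016) 2781 81.06226969811665
```

View pics/wrist8.png

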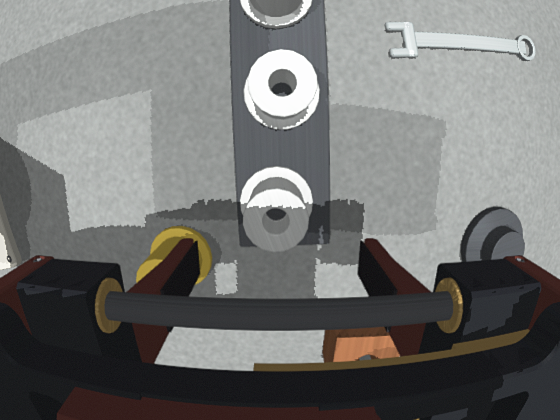

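The sleeve is centred between the fingers at (276,213). The yellow look-alike is behind the left finger, clear in depth. Going down.

Request:
{"name": "send_rows", "arguments": {"rows": [[0, -0.0006, 0.02, 0, 1], [0, 0, 0.03, 0, 1], [0, 0, 0.03, 0, 1], [0, 0, 0.015, 0, 1], [0, 0, 0.005, 0, 1]]}}

```text
t: 20.95
ee_pos: [463.9, -101.0, 130.8]
orientation: [-2.451, -1.963, 0.001]
ft_force: [-0.8, 0.3, 1.5]
width: 88.0
```

Request:
{"name": "send_rows", "arguments": {"rows": [[0, 0, 0, 0, 1], [0, 0, 0, 0, 1]]}}

```text
t: 21.15
ee_pos: [464.8, -101.2, 132.5]
orientation: [2.451, 1.963, 0.002]
ft_force: [0.1, 0.1, -0.1]
width: 87.8
```

Request:
{"name": "send_rows", "arguments": {"rows": [[0, -0.0003, 0.006, 0, 1], [0, 0, 0.002, 0, 1], [0, 0, 0, 0, 0.4], [0, 0, 0, 0, 0.3], [0, 0, 0, 0, 0.2]]}}

```text
t: 21.65
ee_pos: [463.9, -101.0, 123.6]
orientation: [2.452, 1.964, 0.0]
ft_force: [0.6, 0.3, -0.1]
width: 67.4
```

Request:
{"name": "send_rows", "arguments": {"rows": [[0, 0, 0, 0, 0.15], [0, 0, 0, 0, 0.1], [0, 0, 0, 0, 0.0], [0, 0, 0, 0, -1], [0, 0, 0, 0, -1]]}}

```text
t: 22.15
ee_pos: [463.5, -100.9, 123.5]
orientation: [-2.452, -1.964, 0.001]
ft_force: [-2.0, -0.0, 3.4]
width: 50.0
```

Request:
{"name": "send_rows", "arguments": {"rows": [[0, 0, 0, 0, -1], [0, 0, 0, 0, -1], [0, 0, 0, 0, -1]]}}

```text
t: 22.45
ee_pos: [463.5, -100.9, 123.5]
orientation: [-2.451, -1.964, 0.001]
ft_force: [-3.3, 1.0, 5.8]
width: 50.1
```

Request:
{"name": "send_rows", "arguments": {"rows": [[0, 0, -0.005, 0, -1], [0, 0, -0.02, 0, -1], [0, 0, -0.035, 0, -1], [0, 0, -0.035, 0, -1], [0, 0, -0.015, 0, -1]]}}

```text
t: 22.95
ee_pos: [465.2, -101.3, 236.2]
orientation: [2.449, 1.962, 0.004]
ft_force: [0.2, -0.4, -4.2]
width: 50.0
```

Request:
{"name": "send_rows", "arguments": {"rows": [[0, 0, 0, 0, -1], [0, 0, 0, 0, -1]]}}

```text
t: 23.15
ee_pos: [463.6, -100.9, 233.1]
orientation: [2.452, 1.964, 0.0]
ft_force: [-0.2, -0.0, -5.0]
width: 50.3
```

```bash
python3 - <<'E'
from h import *
d=cap('side');st()
cv2.imwrite('pics/side9c.png',cv2.resize(d['color'][60:300,200:440],None,fx=2.3,fy=2.3))
E
```

```text
t 23.2 pos [ 463.3 -100.8  232.5] jaw deg -12.6 z [-0.001  0.    -1.   ] F [ 0.1 -0.9 -5.6] w 49.9 q6 -0.02
```

View pics/side9c.png

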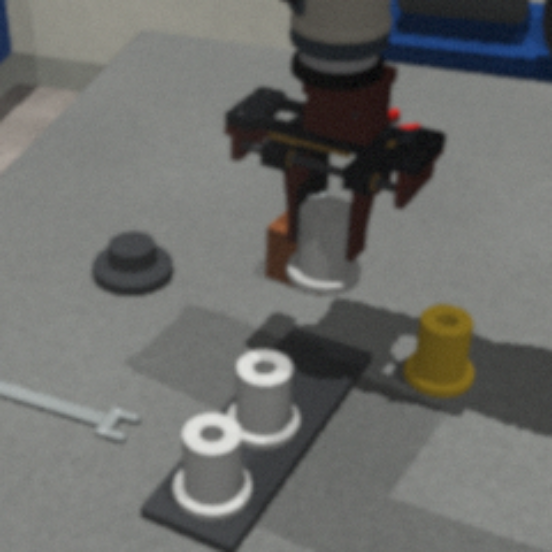

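The blind sleeve is held upright and the other two are untouched. Moving to the tray.

Request:
{"name": "send_rows", "arguments": {"rows": [[0.02, -0.0012, 0, 0, -1], [0.035, -0.0022, 0, 0, -1], [0.04, -0.0025, 0, 0, -1], [0.04, -0.0025, 0, 0, -1], [0.04, -0.0025, 0, 0, -1]]}}

```text
t: 23.7
ee_pos: [490.7, 73.6, 231.7]
orientation: [-2.451, -1.963, 0.004]
ft_force: [-0.1, 0.5, -3.8]
width: 50.0
```

Request:
{"name": "send_rows", "arguments": {"rows": [[0.04, -0.0025, 0, 0, -1], [0.04, -0.0025, 0, 0, -1], [0.04, -0.0025, 0, 0, -1], [0.04, -0.0025, 0, 0, -1], [0.04, -0.0025, 0, 0, -1]]}}

```text
t: 24.2
ee_pos: [522.1, 271.5, 231.2]
orientation: [-2.451, -1.964, 0.005]
ft_force: [0.5, 0.2, -5.2]
width: 50.2
```

Request:
{"name": "send_rows", "arguments": {"rows": [[0.03, -0.0019, 0, 0, -1], [0.018, -0.0012, 0, 0, -1], [0, 0, 0, -0.138, -1], [0, 0, 0, -0.138, -1], [0, 0, 0, -0.138, -1]]}}

```text
t: 24.7
ee_pos: [529.6, 316.9, 231.7]
orientation: [-1.988, -2.431, 0.005]
ft_force: [-0.1, -0.6, -4.9]
width: 50.4
```

Request:
{"name": "send_rows", "arguments": {"rows": [[0, 0, 0.02, 0, -1], [0, 0, 0.03, 0, -1], [0, 0, 0.02, 0, -1], [0, 0, 0, 0, -1], [0, 0, 0, 0, -1]]}}

```text
t: 25.2
ee_pos: [530.0, 317.0, 162.6]
orientation: [-1.996, -2.425, 0.003]
ft_force: [0.9, -0.2, -4.1]
width: 50.2
```

```bash
python3 - <<'E'
from h import *
d=cap('side','side10.png');st()
for n in ['side','scene']:
    d=cap(n);w=cloud(d).reshape(-1,3);b=(abs(w[:,0]-530)<90)&(abs(w[:,1]-317)<90)
    t=w[b&(w[:,2]>18)&(w[:,2]<29)];print(n,cv2.minAreaRect(t[:,:2].astype(np.float32)))
    s=w[b&(abs(w[:,0]-530)<45)&(abs(w[:,1]-317)<45)&(w[:,2]>32)&(w[:,2]<130)];print(s.min(0),s[s[:,2]<70].max(0))
cv2.imwrite('pics/scene10.png',d['color'])
E
```

```text
t 25.25 pos [530.6 317.4 163.6] jaw deg 11.09 z [-0. -0. -1.] F [-0.1 -0.4 -3.8] w 50.3 q6 0.33
side ((530.3348388671875, 317.82769775390625), (140.7348175048828, 142.3131103515625), 11.62369441986084)
[494.70538834 296.98080268  51.96835376] [564.88358634 352.45983063  69.97997885]
scene ((530.5696411132812, 316.673828125), (143.01882934570312, 143.8096466064453), 11.623711585998535)
[497.36261467 282.92822858  51.80616662] [566.89764563 349.35035349  69.38808728]
```

View pics/side10.png

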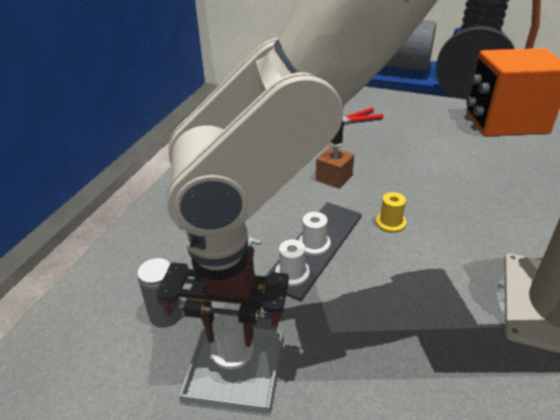

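View pics/scene10.png

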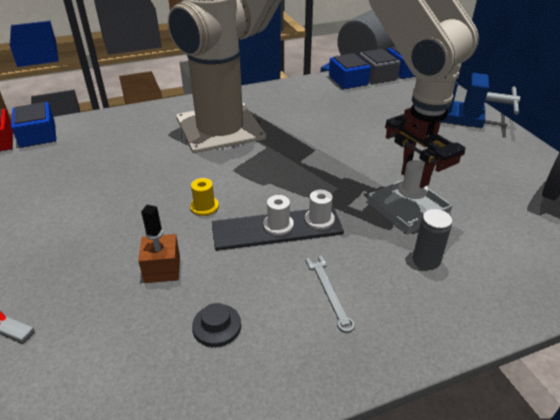

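The sleeve is over the tray centre with its bottom at z ≈ 52. The can is clear, and the pin is in its stand at (151,232). Lowering gently.

Request:
{"name": "send_rows", "arguments": {"rows": [[0, 0, 0.01, 0, -1], [0, 0, 0.012, 0, -1], [0, 0, 0.01, 0, -1], [0, 0, 0.006, 0, -1], [0, 0, 0.003, 0, -1]]}}

```text
t: 25.85
ee_pos: [529.8, 317.4, 121.2]
orientation: [-1.995, -2.426, 0.003]
ft_force: [0.2, 0.5, -4.3]
width: 50.6
```

Request:
{"name": "send_rows", "arguments": {"rows": [[0, 0, 0.0015, 0, -1], [0, 0, 0.001, 0, -1], [0, 0, 0.001, 0, -1], [0, 0, 0.0005, 0, -1], [0, 0, 0.0005, 0, -1]]}}

```text
t: 26.35
ee_pos: [530.4, 317.7, 118.2]
orientation: [1.996, 2.426, 0.001]
ft_force: [0.2, -0.0, -5.0]
width: 50.1
```

Request:
{"name": "send_rows", "arguments": {"rows": [[0, 0, 0.0005, 0, -1], [0, 0, 0.0005, 0, -1], [0, 0, 0.0005, 0, -1], [0, 0, 0.0005, 0, -1], [0, 0, 0, 0, -1]]}}

```text
t: 26.85
ee_pos: [530.3, 317.6, 115.9]
orientation: [-1.996, -2.426, 0.0]
ft_force: [0.3, 0.7, -4.0]
width: 49.9
```

Request:
{"name": "send_rows", "arguments": {"rows": [[0, 0, 0.0003, 0, -1], [0, 0, 0.0003, 0, -1], [0, 0, 0, 0, -1]]}}

```text
t: 27.15
ee_pos: [530.3, 317.6, 115.5]
orientation: [-1.996, -2.426, 0.0]
ft_force: [-0.7, -0.2, -1.8]
width: 50.4
```

Request:
{"name": "send_rows", "arguments": {"rows": [[0, 0, 0.0003, 0, -1], [0, 0, 0, 0, -1]]}}

```text
t: 27.35
ee_pos: [530.3, 317.6, 115.5]
orientation: [1.996, 2.426, 0.0]
ft_force: [-2.2, -1.4, 2.5]
width: 50.2
```

Contact (the weight is off the gripper). Releasing, then retreating straight up.

Request:
{"name": "send_rows", "arguments": {"rows": [[0, 0, 0, 0, 0.2], [0, 0, 0, 0, 0.3], [0, 0, 0, 0, 0.5], [0, 0, 0, 0, 1], [0, 0, 0, 0, 1]]}}

```text
t: 27.85
ee_pos: [530.3, 317.7, 115.1]
orientation: [1.996, 2.426, 0.0]
ft_force: [-0.3, -0.3, -0.0]
width: 77.8
```

Request:
{"name": "send_rows", "arguments": {"rows": [[0, 0, 0, 0, 1], [0, 0, -0.01, 0, 1], [0, 0, -0.03, 0, 1], [0, 0, -0.04, 0, 1], [0, 0, -0.04, 0, 1]]}}

```text
t: 28.35
ee_pos: [530.0, 317.5, 236.7]
orientation: [-1.996, -2.426, 0.001]
ft_force: [-0.1, 0.5, 0.3]
width: 87.7
```

Request:
{"name": "send_rows", "arguments": {"rows": [[-0.02, 0, -0.04, 0, 1], [-0.04, 0, -0.02, 0, 1], [-0.04, 0, 0, 0, 1], [-0.02, 0, 0, 0, 1], [0, 0, 0, 0, 1]]}}

```text
t: 28.85
ee_pos: [553.8, 197.6, 296.2]
orientation: [1.999, 2.423, 0.001]
ft_force: [-0.1, 0.6, 0.2]
width: 88.1
```

```bash
python3 - <<'E'
from h import *
cap('side','side11.png');st();cap('scene','scene11.png')
E
python3 loc.py | sed -n '/---/,$p' | grep -v floor
python3 - <<'E'
from h import *
for n in ['scene','side']:
    d=dict(np.load(f'/tmp/{n}.npz'));w=cloud(d).reshape(-1,3)
    t=w[(abs(w[:,0]-530)<36)&(abs(w[:,1]-317)<36)&(w[:,2]>65)&(w[:,2]<85)];print(n,'placed',cv2.minEnclosingCircle(t[:,:2].astype(np.float32)),np.median(t[:,2]))
E
```

```text
t 28.9 pos [553.6 199.  295.9] jaw deg 10.98 z [ 0.001  0.    -1.   ] F [ 0.7 -0.1 -0.7] w 87.9 q6 0.13
---
scene sleeve barrel [506.1  92. ] top enc [508.8  91. ] 26.2 topz 81.6 213 387
scene sleeve barrel [490.1  -3. ] top enc [492.3  -2.3] 26.5 topz 81.4 233 406
scene placed ((532.595703125, 316.9341125488281), 26.58061981201172) 72.63671623024294
side placed ((531.6982421875, 318.2391662597656), 26.06629753112793) 73.57224773257846
  return _methods._mean(a, axis=axis, dtype=dtype,
  ret = um.true_divide(
Traceback (most recent call last):
  File "loc.py", line 37, in <module>
    c0=circ(q[:,:2],25.); r=np.hypot(*(q[:,:2]-c0).T); c0=circ(q[abs(r-25)<4][:,:2],25.)
  File "loc.py", line 9, in circ
    s=least_squares(lambda c:np.hypot(*(p-c).T)-r,c,loss='soft_l1');return s.x
ValueError: Initial guess is outside of provided bounds
```

View pics/side11.png

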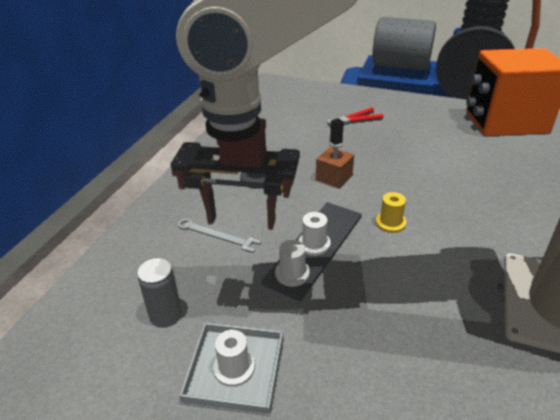

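View pics/scene11.png

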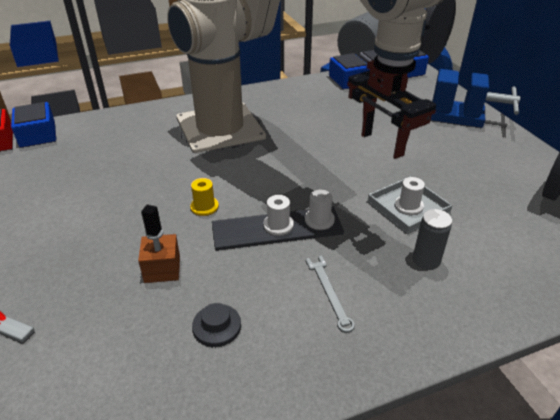

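The sleeve stands upright in the tray at side (232,357) and scene (411,196). The pin is upright in its stand, and the sound sleeves and bystanders haven't moved. `loc.py` failed only because it looks for a third sleeve that is no longer on the plate.

```bash
python3 -c "
from workcell import ctrl
print(ctrl.close_job())"
```

```text
the job is handed in; nothing more can be done
None
```

The blind sleeve was the one at the robot's right (-y) end of the row. It now stands upright in the tray, and I handed the job in at about 29 s.

- **Probing:** I probed from left to right. In the left and middle sleeves the pin went about 49 mm deep with no resistance. In the right one it stopped about 35 mm down, with about 12 N on the wrist.
- **Pin:** it is back in the hole of its stand, upright in both final pictures.
- **Blind sleeve:** I lowered it until its weight came off the gripper, then released it. It stands within about 2.5 mm of the tray's centre, its top at about 73 mm, as expected for an upright sleeve on the tray floor.
- **Everything else:** in the scene camera the two sound sleeves measured within about 1 mm of where they started. The wrench, can, valve cover and yellow look-alike looked unmoved. I did not re-measure those four, and the gripper was clear of everything.
- **Failed check:** my final position script stopped with an error because it looked for a third sleeve that was no longer on the plate. It had measured only the scene camera by then, so I have no final side-camera measurement of the sound sleeves. The stand and tray were not re-measured either.

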